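# Complete the split-bearing kit

## Robot

A 6-joint arm with a two-finger parallel gripper is mounted at the origin on the work surface. World frame = base frame: x ahead of the robot, y to its left, z up, the work surface at z = 0. Lengths are in m, angles in rad, forces in N, time in s.
With the tool pointing down it reaches from about 0.35 to 0.725 m from the base axis. Payload 4.3 kg.
Tool frame: the origin (TCP) lies midway between the tips of the shut fingers; the grasp point (between the pads) lies 19 mm behind it; z points along the fingers, x is the direction in which the jaws open and shut, and the axes are right-handed (so a half turn about z gives the same grasp; the last joint's range is limited). The gripper opens to 85 mm and grips with 20 to 120 N. Pads are 22 mm wide; open, the fingers measure 114 mm over their backs; the gripper's body (76 mm by 85 mm) begins 54 mm behind the grasp point. The pads swing forward as they close: fully open they stand 13 mm farther back than shut.
Start: joints at [1.018, 0.377, 0.081, 1.274, 0, 1.46], TCP at [0.246, 0.52, 0.201] pointing down, gripper open.
Joint ranges: [-2.72, 2.72], [-0.84, 1.66], [-1.02, 1.22], [-1.77, 2.12], [-1.37, 1.28], [-3.14, 3.14]. Speed limits (rad/s): [2.57, 2.57, 3.14, 3.14, 3.14, 3.14].

## Interface

Orientations are given as [roll, pitch, yaw] about the fixed x, y, z axes, in that order (R = Rz(yaw) Ry(pitch) Rx(roll)).
In Python, from workcell import sensors, optics, workorder, spotter gives the robot as it stands.
- The arm moves only by the tool drive_tool, never from a script. Its argument "steps" is a list of rows, each a list of 6 numbers: the shift along the tool's x, y, z scaled (see below), then the turn, a rotation vector about the tool's x, y, z scaled (see below). A call has 1 to 8 rows; each row is the pose to reach, as a shift and turn from the pose measured when the call began, along the tool's axes at that moment; what a row does not reach only later rows make up. The controller multiplies each number of a shift by 0.15 m and each number of a turn by 90 degrees. A row lasts 1/10 s, in which the tool goes at most 50 mm and 8.59 degrees, less where a joint would pass 70% of its speed; a pose out of reach is approached as far as the arm can. A call with a number of a shift or a turn outside -1 to 1 is refused whole. A call with a gripper value outside its range is refused whole. "gripper" is the closure, from -1 (fully open) to 1 (shut), so that 0 is half open, set as the call begins (left out, the last holds). The fingers move at their own pace and stop on an object; "force" is the grip in N (left out, the last holds). Time passes only in rows, so rows that repeat a pose let the fingers close. It gives the time, the measured TCP pose, the force and the opening at its end, in the units of the state.
- sensors.get_state(): the state, without advancing time (a new reading comes with each control period).
- optics.snapshot(name): name is "scene" or "top" or "wrist"; returns (picture, depth): 420x560x3 uint8, red, green, blue; 420x560 float32, m along the optical axis (not along the pixel's ray), 0 where there is no reading.
- optics.calibration(name): a dict with "intrinsics" (3x3 intrinsics, pixels), "eye" and "attitude" of the camera in the world. Camera axes: x right, y up, looking along -z (the intrinsics and any distortion apply to the point x, -y, -z); pixel columns grow to the right and rows downward; lengths in m; the calibration is good to about 2 mm. A picture is of the moment at which its call begins: read the wrist's pose just before it. calibration takes no time and is no camera call; for the wrist camera it gives the pose at the moment of the call.
- workorder.hand_in(): hands the job in, once; it reports no verdict.
Trained networks look in the newest picture that a camera, given by its name, has taken for a name from the list of things; names that differ only in an ending like _2 or _b are one class to them, and where a whole thing is asked for, a point or a joint stands for the part that bears it (a point fixed in the world has none). Each returns a list of dicts, best first, with "confidence" (0 to 1); they miss things now and then, are a little off and sometimes report something else, mostly with a low value. They report only what shows in the picture. A call takes as long as a camera call.
- spotter.look_for(camera, query): "extent" ([left, top, width, height] in pixels, round what is visible of it).
- spotter.regions_of(camera, query): "mask" (420x560 bool, what is visible of it) and "extent" ([left, top, width, height] in pixels, round what is visible of it).
- spotter.tip_of(camera, query): "at" ([column, row] in pixels: a listed point, or the origin of a listed thing).
The state is a dict: "t": time; "joint_positions": joint angles; "dq": joint speeds; "joint_efforts": joint torques, N m; "tool_pos": TCP position; "ee_rot": TCP orientation; "force": force on the tool from outside, world axes, zero at the start; "wrist_torque": the same for the moment, N m; "gripper_width": finger opening in m.
Only numpy, scipy, OpenCV 4.12 (cv2) and the standard library are available. Lean on these libraries where they do the work, as an engineer would, in place of code of your own. Each camera call takes 0.05 s, during which the arm holds its last target.

## Task

Complete the bearing kit in the blue tray: set each of the two round-backed bearing caps squarely and fully down on the lower half that it matches in size, centred along the bore, and stand the two flanged bushes upright in the grey parts box. The square-backed cap and the bush without a flange belong to another job: leave them where they are.

Things in the scene. Friction and masses are not known exactly. Their poses are not given: they have to be found in the camera images.
- tray: Fixed blue plastic kit tray on the bench, 142 mm (x) by 310 mm (y), walls 5 mm thick, 18 mm high, floor 5 mm. Three places along its y axis (-98, 0, +98 mm) hold the two lower bearing halves and the parts box, in any order, axes parallel to the tray's. Origin: centre of underside.
- lower_large: Lower half of the large bearing, grey cast iron, fixed in the tray: body 112 mm long (x), 34 mm wide (y, along the bore), half-bore radius 22 mm open upwards. Flat seat 32 mm above origin; at its ends 13 mm tall lips flare outwards: 100 mm apart at the seat, 113 mm at the top, leading in the cap (96 mm long). Origin: centre of underside, 5 mm above the bench.
- lower_small: Lower half of the small bearing, grey cast iron, fixed in the tray: body 86 mm long (x), 34 mm wide (y, along the bore), half-bore radius 14 mm open upwards. Flat seat 26 mm above origin; at its ends 13 mm tall lips flare outwards: 74 mm apart at the seat, 87 mm at the top, leading in the cap (70 mm long). Origin: centre of underside, 5 mm above the bench.
- parts_box: Fixed grey plastic open box in the tray, outside 118 mm (x) by 88 mm (y) by 22 mm high, walls and floor 4 mm thick. Origin: centre of its underside, 5 mm above the bench; its inner floor is 4 mm above the origin.
- cap_large: Grey cast-iron bearing cap (upper half of a split bearing), feet down on the bench. Largest cap, round back: belongs on the large lower half. 96 mm long (x axis, ends alike), 34 mm high, 34 mm wide (y axis, along the bore; flat side faces, grip here); half-bore of radius 22 mm opens downwards; feet 14 mm thick. Origin: centre of underside, z up. About 400 g.
- cap_small: Grey cast-iron bearing cap (upper half of a split bearing), feet down on the bench. Smallest cap, round back: belongs on the small lower half. 70 mm long (x axis, ends alike), 26 mm high, 34 mm wide (y axis, along the bore; flat side faces, grip here); half-bore of radius 14 mm opens downwards; feet 10 mm thick. Origin: centre of underside, z up. About 200 g.
- spare_cap: Grey cast-iron bearing cap (upper half of a split bearing), feet down on the bench. Look-alike, middle size, square flat-topped back: fits neither half, stays where it lies. 84 mm long (x axis, ends alike), 30 mm high, 34 mm wide (y axis, along the bore; flat side faces, grip here); half-bore of radius 18 mm opens downwards; feet 12 mm thick. Origin: centre of underside, z up. About 300 g.
- bush_a: Bronze flanged bush standing upright on its flange on the bench: plain tube 26 mm outside diameter, 50 mm tall in all, 18 mm bore, with a flange 40 mm in diameter and 6 mm thick round its foot. Origin: centre of the underside, z up. About 120 g. The two flanged bushes are alike and interchangeable.
- bush_b: Bronze flanged bush standing upright on its flange on the bench: plain tube 26 mm outside diameter, 50 mm tall in all, 18 mm bore, with a flange 40 mm in diameter and 6 mm thick round its foot. Origin: centre of the underside, z up. About 120 g. The two flanged bushes are alike and interchangeable.
- plain_bush: Look-alike: bronze plain tube without any flange, standing upright on the bench, 26 mm outside diameter, 50 mm tall, 18 mm bore. Stays where it stands. Origin: centre of the underside.

How it is judged:
At the end, for the whole second after the job is handed in: Each round cap on its own lower half: down within 3 mm, centred within 10 mm, parallel within 10 degrees, level within 4. Both flanged bushes upright (6 degrees) on the parts box floor. Square cap and plain bush within 20 mm of their start. All released, at rest (horizontal distance between cap_large and lower_large below 0.01 m and z of cap_large in the frame of lower_large between 0.029 and 0.035 m and angle between the x axis of cap_large and the x axis of lower_large, either way round below 0.17 rad and angle between each of cap_large, cap_small's own z axis and vertical below 0.07 rad and horizontal distance between cap_small and lower_small below 0.01 m and z of cap_small in the frame of lower_small between 0.023 and 0.029 m and angle between the x axis of cap_small and the x axis of lower_small, either way round below 0.17 rad and x of bush_a in the frame of parts_box between -0.045 and 0.045 m and y of bush_a in the frame of parts_box between -0.03 and 0.03 m and z of each of bush_a, bush_b in the frame of parts_box below 0.009 m and angle between each of bush_a, bush_b's own z axis and vertical below 0.1 rad and x of bush_b in the frame of parts_box between -0.045 and 0.045 m and y of bush_b in the frame of parts_box between -0.03 and 0.03 m and distance of each of spare_cap, plain_bush from where it was at the start of the episode below 0.02 m and linear speed of each of cap_large, cap_small, bush_a, bush_b below 0.02 m/s); the robot touches nothing.
It fails at once if the square-backed cap or the plain bush is carried off or knocked away (distance of any of spare_cap, plain_bush from where it was at the start of the episode above 0.04 m).
It also fails if it takes over 115 s, if anything falls off the work surface, if the arm or the gripper's body presses on something with over 40 N, if the wrist force passes 120 N, or if a joint passes its speed limit or range.

## Working session

There is one attempt and no reset: what is moved stays moved. The work goes in short steps, Python scripts to look and compute and a tool call to move; the robot and the scene stay as the last step left them, time stands still between calls to the robot, and variables do not carry over. Pictures are saved under pics/ and viewed, and the job is handed in when it is done.

Besides the shell and the picture viewer there is one more tool, called after "Emit:" by a JSON object that holds its "name" and its "arguments", one argument or row to a line. drive_tool: Moves the arm, as the interface text tells. Shifts and turns lie within -1 to 1; 1 stands for 0.15 m of shift or 90 degrees of turn. Its arguments: {"type":"object","properties":{"steps":{"type":"array","items":{"type":"array","items":{"type":"number"}}},"gripper":{"type":"number"},"force":{"type":"number"}},"required":["steps"]}

```bash
ls; mkdir -p pics; python3 - <<'E'
from workcell import sensors, optics
import cv2
print(sensors.get_state())
for n in("scene","top","wrist"):
    p,d=optics.snapshot(n); cv2.imwrite(f"pics/{n}0.png",p[:,:,::-1]); print(n,optics.calibration(n))
E
```

```text
pics
{'t': 0.0, 'joint_positions': array([ 1.01774638e+00,  3.78108343e-01,  7.96273630e-02,  1.27442909e+00,
       -3.13121393e-06,  1.46051240e+00]), 'dq': array([ 5.78195337e-04,  9.94373533e-04, -1.89677801e-04,  4.65975071e-04,
       -9.59949468e-04,  4.31305445e-05]), 'joint_efforts': array([-1.00683552e-03, -4.63609993e+01,  2.69872123e+01,  2.09968560e-02,
       -3.27502594e-04,  1.36371136e-05]), 'tool_pos': array([0.24595246, 0.51893048, 0.20003569]), 'ee_rot': array([-3.14136313e+00,  2.10124965e-03,  1.12803055e+00]), 'force': array([-0.42039381,  0.50743133,  0.11683011]), 'wrist_torque': array([-0.03532805,  0.01936998,  0.04194683]), 'gripper_width': 0.08538067265302837}
scene {'intrinsics': array([[438.87188707,   0.        , 275.9532069 ],
       [  0.        , 438.87188707, 207.94774548],
       [  0.        ,   0.        ,   1.        ]]), 'eye': array([ 1.02935725, -0.11794308,  0.68719827]), 'attitude': array([ 0.65590964, -0.00997287,  1.34912647])}
top {'intrinsics': array([[496.5314561 ,   0.        , 273.10788445],
       [  0.        , 496.5314561 , 213.09915941],
       [  0.        ,   0.        ,   1.        ]]), 'eye': array([ 4.41329006e-01, -3.74237942e-04,  1.13264424e+00]), 'attitude': array([ 0.10918717,  0.00611456, -1.54060537])}
wrist {'intrinsics': array([[299.72934606,   0.        , 280.97508678],
       [  0.        , 299.72934606, 204.88558012],
       [  0.        ,   0.        ,   1.        ]]), 'eye': array([0.17090611, 0.55464542, 0.37427527]), 'attitude': array([-0.32642112,  0.00150459,  1.12946474])}
```

View pics/top0.png

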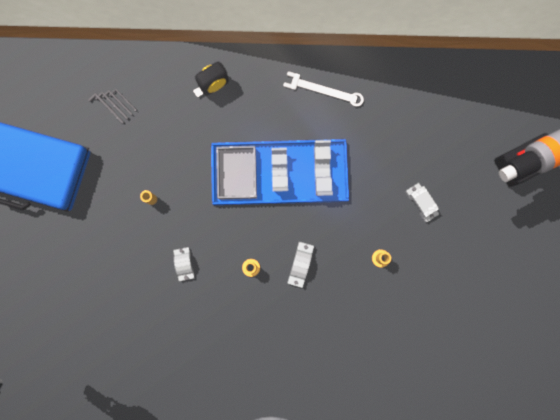

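View pics/scene0.png

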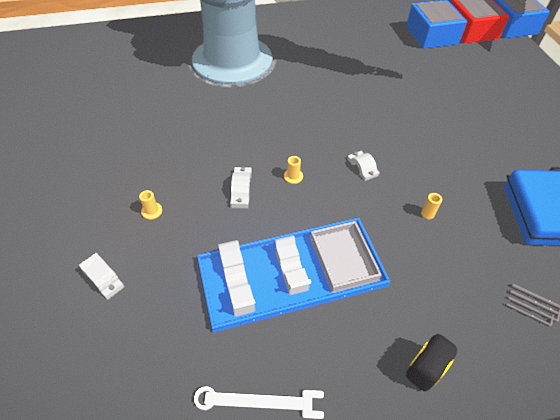

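```bash
cat > h.py <<'E'
import numpy as np, cv2
from scipy.spatial.transform import Rotation as R
from workcell import sensors, optics, workorder, spotter
def cloud(n):
    p,d=optics.snapshot(n); return p,d,pts(d,optics.calibration(n))
def pts(d,c):
    K=c["intrinsics"]; v,u=np.mgrid[:d.shape[0],:d.shape[1]]
    P=np.stack([(u-K[0,2])/K[0,0]*d,-(v-K[1,2])/K[1,1]*d,-d],-1)
    W=P@R.from_euler("xyz",c["attitude"]).as_matrix().T+c["eye"]; W[d==0]=np.nan
    return W
E
python3 - <<'E'
from h import *
p,d,W=cloud("top")
np.save("top.npy",W); cv2.imwrite("top.png",p)
for q in ["tray","lower_large","lower_small","parts_box","cap_large","cap_small","spare_cap","bush_a","plain_bush"]:
    for r in spotter.regions_of("top",q)[:4]:
        m=r["mask"]&np.isfinite(W[...,2]); w=W[m]
        print(q,round(r["confidence"],2),r["extent"],len(w),np.median(w,0).round(3), w.min(0).round(3),w.max(0).round(3))
        top=w[w[:,2]>np.percentile(w[:,2],95)-.02]
        (c,s,a)=cv2.minAreaRect((w[:,:2]*1000).astype(np.float32)); print("   rect",np.round(c,1),np.round(s,1),round(a,1))
E
```

```text
tray 0.82 [208.2, 140.7, 140.7, 66.5] 4699 [ 0.657 -0.037  0.006] [ 0.58  -0.159 -0.004] [0.738 0.16  0.047]
   rect [ 6.619e+02 -2.000e-01] [148.5 313.1] 3.4
tray 0.39 [288.2, 243.3, 25.4, 45.0] 676 [ 0.448 -0.055  0.024] [ 0.4   -0.082 -0.003] [ 0.498 -0.028  0.039]
   rect [448.2 -56.1] [36.8 96.7] 75.3
lower_large 0.7 [314.1, 138.0, 20.1, 57.1] 889 [ 0.673 -0.099  0.036] [ 0.603 -0.12   0.001] [ 0.736 -0.079  0.054]
   rect [669.4 -99.7] [133.4  40.2] 0.3
lower_small 0.85 [267.7, 148.6, 20.5, 41.8] 646 [ 0.666 -0.002  0.031] [ 0.61  -0.019  0.002] [0.72  0.017 0.047]
   rect [665.   -1.5] [109.9  34.5] 1.5
parts_box 0.91 [213.2, 147.8, 46.7, 49.7] 2039 [0.655 0.097 0.009] [0.592 0.05  0.001] [0.713 0.146 0.032]
   rect [652.3  97.1] [118.7  95.1] 4.0
cap_large 0.69 [288.8, 242.0, 25.0, 48.4] 690 [ 0.449 -0.055  0.024] [ 0.4   -0.082 -0.004] [ 0.498 -0.028  0.039]
   rect [449.1 -55.7] [37.9 96.8] 74.6
cap_small 0.6 [174.6, 247.7, 18.6, 34.9] 489 [0.443 0.207 0.019] [0.407 0.185 0.   ] [0.479 0.232 0.031]
   rect [442.9 208.1] [69.7 35.4] 12.6
spare_cap 0.84 [405.5, 181.2, 31.7, 41.8] 665 [ 0.599 -0.326  0.028] [ 0.556 -0.366 -0.006] [ 0.641 -0.292  0.037]
   rect [ 601.9 -332.3] [84.7 46.8] 34.1
bush_a 0.61 [374.4, 251.3, 18.7, 15.8] 248 [ 0.469 -0.232  0.013] [ 0.45  -0.26  -0.003] [ 0.488 -0.218  0.055]
   rect [ 469.3 -235.6] [37.6 37.2] 48.9
bush_a 0.53 [240.7, 261.5, 19.2, 16.5] 194 [0.439 0.055 0.008] [ 0.42   0.038 -0.   ] [0.457 0.075 0.056]
   rect [438.6  56.4] [35.9 36.2] 1.9
plain_bush 0.57 [139.0, 189.0, 18.4, 15.8] 155 [0.588 0.289 0.034] [ 0.576  0.278 -0.003] [0.599 0.302 0.055]
   rect [587.3 290.1] [24.7 22.9] 89.2
```

The top view shows all six parts and the tray: large lower at (323,168), small lower at (280,168), box at (237,172), large cap at (301,265), small cap at (183,264), spare cap at (423,202), bushes at (251,268) and (381,258), plain bush at (148,198). The detections agree with it. I'll go to the small cap first.

```bash
cat >> h.py <<'E'
def plan(x,y,z,yawdeg):
    s=sensors.get_state(); Rm=R.from_euler("xyz",s["ee_rot"])
    tgt=R.from_euler("xyz",[np.pi,0,np.radians(yawdeg)])
    sh=Rm.inv().apply(np.array([x,y,z])-s["tool_pos"]); rv=(Rm.inv()*tgt).as_rotvec()
    n=np.linalg.norm
    print("t",round(s["t"],2),"pos",s["tool_pos"].round(4),"rot",np.degrees(s["ee_rot"]).round(1),"w",round(s["gripper_width"],4),"F",s["force"].round(1))
    print("step",(sh/.15).round(3).tolist(),(rv/(np.pi/2)).round(3).tolist(),"rows",np.ceil(max(n(sh)/.05,np.degrees(n(rv))/8.59)))
E
python3 - <<'E'
from h import *
plan(.443,.208,.2,102.6)
W=np.load("top.npy")
# tray refinement: slices
Z=W[...,2]; 
def rect(m,l):
    w=W[m][:,:2]*1000; c,s,a=cv2.minAreaRect(w.astype(np.float32)); print(l,len(w),np.round(c,1),np.round(s,1),round(a,2))
reg=(W[...,0]>.57)&(W[...,0]<.76)&(W[...,1]>-.18)&(W[...,1]<.18)
rect(reg&(Z>.014),"tray+")
rect(reg&(Z>.024)&(W[...,1]>.05),"box")
rect(reg&(Z>.026)&(W[...,1]<.03)&(W[...,1]>-.04),"small")
rect(reg&(Z>.03)&(W[...,1]<-.06),"large")
rect((Z>.01)&(abs(W[...,0]-.443)<.06)&(abs(W[...,1]-.208)<.06),"capS")
rect((Z>.01)&(abs(W[...,0]-.449)<.07)&(abs(W[...,1]+.056)<.05),"capL")
E
```

```text
t 0.65 pos [0.2464 0.5196 0.2011] rot [180.   -0.   64.6] w 0.0854 F [-0.4 -0.9 -0.8]
step [-1.316, 2.074, 0.007] [0.0, -0.0, -0.422] rows 8.0
tray+ 2714 [659.3  -1.7] [142.9 310.3] 3.26
box 280 [653.4  96.3] [118.4  88. ] 3.59
small 465 [659.4  -1.4] [98.1 32.7] 3.75
large 560 [664.2 -99.2] [123.7  34.6] 3.08
capS 422 [442.8 208. ] [69.3 35.1] 12.59
capL 656 [449.6 -55.1] [34.  95.8] 75.7
```

Emit:
{"name": "drive_tool", "arguments": {
  "steps": [
    [-0.64,1.0,0,0,0,-0.3],
    [-0.64,1.0,0,0,0,-0.3],
    [-0.64,1.0,0,0,0,-0.3],
    [-0.64,1.0,0,0,0,-0.3],
    [-0.64,1.0,0,0,0,-0.3]
  ],
  "gripper": -1
}}

```text
t: 1.15
tool_pos: [0.3428, 0.3652, 0.2013]
ee_rot: [3.141, 0.001, 1.594]
force: [-0.3, 1.2, -0.3]
gripper_width: 0.0855
```

```bash
python3 -c "
from h import *
plan(.443,.208,.2,102.6)"
```

```text
t 1.15 pos [0.3428 0.3652 0.2013] rot [1.799e+02 1.000e-01 9.130e+01] w 0.0855 F [-0.3  1.2 -0.3]
step [-1.064, 0.644, 0.01] [0.001, 0.001, -0.125] rows 4.0
```

Emit:
{"name": "drive_tool", "arguments": {
  "steps": [
    [-1,0.64,0.1,0,0,-0.125],
    [-1,0.64,0.1,0,0,-0.125],
    [-1,0.64,0.1,0,0,-0.125],
    [-1,0.64,0.1,0,0,-0.125],
    [-1,0.64,0.1,0,0,-0.125],
    [-1,0.64,0.1,0,0,-0.125]
  ]
}}

```text
t: 1.75
tool_pos: [0.4423, 0.2177, 0.1865]
ee_rot: [3.141, 0.0, 1.789]
force: [0.1, -0.6, -0.8]
gripper_width: 0.0855
```

```bash
cat >> h.py <<'E'
def rect(W,m,l):
    w=W[m][:,:2]*1000; c,s,a=cv2.minAreaRect(w.astype(np.float32)); print(l,len(w),np.round(c,1),np.round(s,1),round(a,2))
def wrist(name,q,lo=.006,hi=.1):
    s=sensors.get_state(); c=optics.calibration("wrist"); p,d=optics.snapshot("wrist"); W=pts(d,c)
    cv2.imwrite(f"pics/{name}.png",p[:,:,::-1])
    for r in spotter.regions_of("wrist",q)[:2]:
        m=r["mask"]; print(q,round(r["confidence"],2),r["extent"]); 
        m=m&(W[...,2]>lo)&(W[...,2]<hi); rect(W,m,q); print(np.nanpercentile(W[...,2][m],[5,50,95]).round(4))
    return p,W
E
python3 - <<'E'
from h import *
wrist("w1","cap_small"); plan(.443,.208,.1,102.6)
E
```

```text
cap_small 0.6 [256.3, 146.3, 32.4, 59.4]
cap_small 1607 [443.  208.9] [68.8 33.7] 12.52
[0.0102 0.0208 0.0272]
cap_small 0.39 [301.9, 280.4, 21.9, 39.1]
cap_small 661 [589.1 291.4] [25.5 24.9] 13.73
[0.01   0.039  0.0509]
t 1.85 pos [0.4417 0.2186 0.1866] rot [180.    0.  102.7] w 0.0855 F [1.6 0.5 0.3]
step [-0.071, -0.007, 0.578] [0.0, 0.0, 0.001] rows 2.0
```

View pics/w1.png

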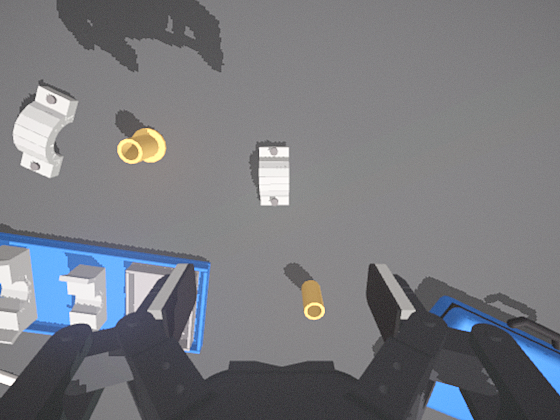

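Emit:
{"name": "drive_tool", "arguments": {
  "steps": [
    [-0.068,-0.007,0.3,0,0,0],
    [-0.068,-0.007,0.6,0,0,0],
    [-0.068,-0.007,0.85,0,0,0],
    [-0.068,-0.007,0.85,0,0,0],
    [-0.068,-0.007,0.85,0,0,0]
  ]
}}

```text
t: 2.35
tool_pos: [0.442, 0.2093, 0.0596]
ee_rot: [-3.141, 0.001, 1.794]
force: [0.6, -0.2, 0.9]
gripper_width: 0.0855
```

```bash
python3 -c "
from h import *
plan(.443,.2085,.0,102.5)"
```

```text
t 2.35 pos [0.442  0.2093 0.0596] rot [-180.     0.   102.8] w 0.0855 F [ 0.6 -0.2  0.9]
step [-0.007, 0.006, 0.397] [-0.001, 0.0, 0.003] rows 2.0
```

Emit:
{"name": "drive_tool", "arguments": {
  "steps": [
    [-0.007,0.006,0.2,0,0,0.003],
    [-0.007,0.006,0.35,0,0,0.003],
    [-0.007,0.006,0.395,0,0,0.003],
    [-0.007,0.006,0.395,0,0,0.003],
    [-0.007,0.006,0.395,0,0,0.003]
  ]
}}

```text
t: 2.85
tool_pos: [0.4447, 0.2093, 0.0023]
ee_rot: [3.139, 0.0, 1.789]
force: [0.5, 0.3, 0.1]
gripper_width: 0.0853
```

Emit:
{"name": "drive_tool", "arguments": {
  "steps": [
    [0,0,0,0,0,0],
    [0,0,0,0,0,0],
    [0,0,0,0,0,0],
    [0,0,0,0,0,0],
    [0,0,0,0,0,0],
    [0,0,0,0,0,0],
    [0,0,0,0,0,0],
    [0,0,0,0,0,0]
  ],
  "gripper": 1,
  "force": 60
}}

```text
t: 3.65
tool_pos: [0.4447, 0.2092, 0.0022]
ee_rot: [3.139, 0.0, 1.789]
force: [-0.6, 0.5, -0.7]
gripper_width: -0.0
```

```bash
python3 -c "
from h import *
wrist('w2','cap_small')
for n in ('scene','top'):
    p,d,W=cloud(n); cv2.imwrite(f'pics/{n}2.png',cv2.resize(p[140:300,100:500] if n=='scene' else p[180:340,100:350],None,fx=2,fy=2,interpolation=cv2.INTER_CUBIC)[:,:,::-1])
"
```

```text
cap_small 0.59 [249.9, 189.9, 60.1, 80.8]
cap_small 4042 [431.  206.1] [44.4 34.1] 12.67
[0.0102 0.0192 0.027 ]
cap_small 0.43 [0.0, 360.7, 81.9, 59.3]
cap_small 1293 [601.5  42.1] [36.3 78. ] 48.2
[0.0063 0.0129 0.0187]
```

View pics/w2.png

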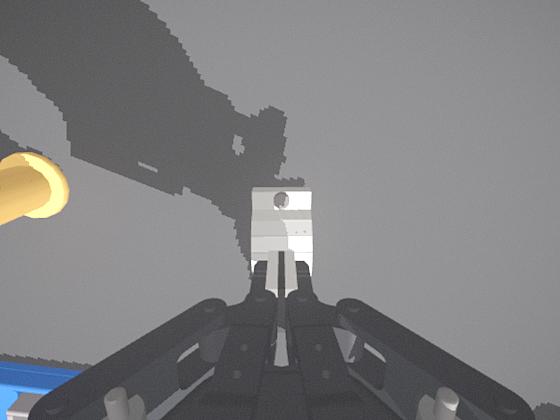

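View pics/scene2.png

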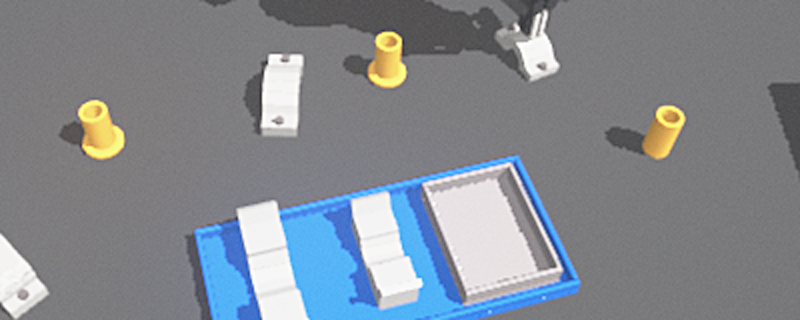

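```bash
python3 -c "
from h import *
p,d,W=cloud('wrist')
for v in range(235,300,5): print(v,[W[v,u].round(3).tolist() for u in (270,282,292)])
s=sensors.get_state(); print(s['tool_pos'],s['ee_rot'],s['joint_positions'].round(3))
p,d,W=cloud('scene')
m=(abs(W[...,0]-.443)<.06)&(abs(W[...,1]-.208)<.06)&(W[...,2]>.005)&(W[...,2]<.12)
ys,xs=np.where(m); print(xs.min(),xs.max(),ys.min(),ys.max())
for v in range(ys.min(),ys.max(),3): 
  print(v,[(u,W[v,u].round(3).tolist()) for u in range(350,386,6) if m[v,u]])
cv2.imwrite('pics/s3.png',cv2.resize(p[130:190,320:400],None,fx=8,fy=8,interpolation=cv2.INTER_CUBIC)[:,:,::-1])
"
```

```text
235 [[nan, nan, nan], [0.431, 0.207, 0.024], [0.43, 0.212, 0.023]]
240 [[0.435, 0.201, 0.025], [0.433, 0.207, 0.025], [0.432, 0.213, 0.025]]
245 [[0.438, 0.202, 0.025], [nan, nan, nan], [0.435, 0.213, 0.026]]
250 [[0.435, 0.201, 0.036], [0.433, 0.207, 0.037], [0.433, 0.213, 0.036]]
255 [[0.435, 0.201, 0.042], [0.433, 0.207, 0.043], [0.432, 0.212, 0.043]]
260 [[0.434, 0.202, 0.048], [0.433, 0.207, 0.048], [0.432, 0.212, 0.048]]
265 [[0.434, 0.202, 0.053], [0.433, 0.207, 0.052], [0.432, 0.212, 0.052]]
270 [[0.434, 0.202, 0.057], [0.433, 0.207, 0.056], [0.432, 0.212, 0.057]]
275 [[0.434, 0.202, 0.061], [0.433, 0.207, 0.061], [0.433, 0.212, 0.06]]
280 [[0.435, 0.202, 0.064], [0.433, 0.207, 0.065], [0.431, 0.211, 0.067]]
285 [[0.435, 0.202, 0.068], [0.433, 0.207, 0.069], [0.431, 0.211, 0.07]]
290 [[0.435, 0.203, 0.071], [0.434, 0.207, 0.071], [0.431, 0.211, 0.074]]
295 [[0.433, 0.202, 0.077], [0.437, 0.208, 0.07], [0.431, 0.211, 0.077]]
[0.44470165 0.20926057 0.00221317] [3.13933735e+00 2.92106274e-04 1.78931326e+00] [ 0.311  0.37  -0.487  0.711 -0.     0.092]
343 400 118 178
118 []
121 [
[... 1001 characters left out ...]
0.189, 0.009]), (356, [0.438, 0.194, 0.025]), (362, [0.453, 0.2, 0.039]), (368, [0.454, 0.213, 0.037])]
160 [(350, [0.428, 0.187, 0.007]), (356, [0.444, 0.192, 0.023]), (362, [0.451, 0.202, 0.027]), (368, [0.451, 0.216, 0.025])]
163 [(356, [0.447, 0.192, 0.017]), (362, [0.457, 0.201, 0.025]), (368, [0.458, 0.214, 0.023]), (374, [0.456, 0.228, 0.018])]
166 [(362, [0.463, 0.199, 0.023]), (368, [0.461, 0.214, 0.018]), (374, [0.462, 0.227, 0.016])]
169 [(362, [0.467, 0.199, 0.018]), (368, [0.465, 0.213, 0.013]), (374, [0.466, 0.226, 0.011])]
172 [(362, [0.47, 0.198, 0.012]), (368, [0.47, 0.212, 0.009]), (374, [0.473, 0.224, 0.009])]
175 [(362, [0.473, 0.198, 0.005]), (368, [0.479, 0.209, 0.01])]
```

View pics/s3.png

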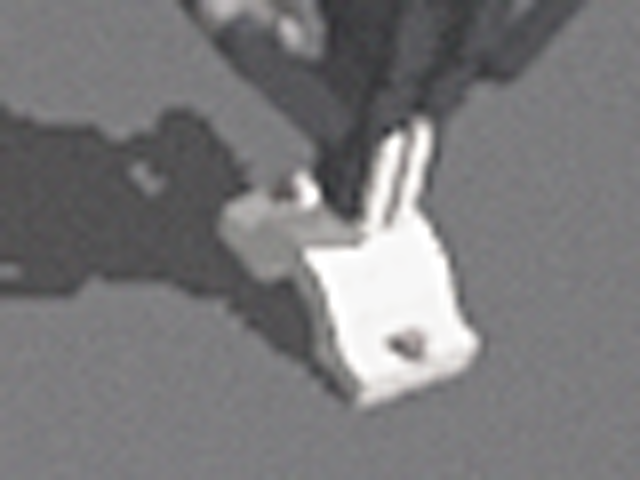

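Image: the jaws closed completely above the cap (tips at about z=0.03, while the TCP is reported at 0.002). I'll lift and measure the real tip height.

Emit:
{"name": "drive_tool", "arguments": {
  "steps": [
    [0,0,-0.3,0,0,0],
    [0,0,-0.5,0,0,0],
    [0,0,-0.5,0,0,0],
    [0,0,-0.5,0,0,0]
  ]
}}

```text
t: 4.35
tool_pos: [0.4454, 0.2095, 0.0779]
ee_rot: [3.137, 0.0, 1.789]
force: [0.2, -1.0, -0.9]
gripper_width: -0.0002
```

```bash
python3 -c "
from h import *
s=sensors.get_state(); print(s['tool_pos'],s['gripper_width'])
p,d,W=cloud('wrist'); print(optics.calibration('wrist')['eye'])
cv2.imwrite('pics/w4.png',p[:,:,::-1])
for v in range(215,300,5): print(v,W[v,282].round(3).tolist(),W[v,272].round(3).tolist())
p,d,W=cloud('scene')
cv2.imwrite('pics/s4.png',cv2.resize(p[90:190,320:420],None,fx=6,fy=6,interpolation=cv2.INTER_CUBIC)[:,:,::-1])
for v in range(110,160,2): print(v,[(u,W[v,u].round(3).tolist()) for u in (363,367,371)])
"
```

```text
[0.44538152 0.20951703 0.07785706] -0.0001854078541956831
[0.36256833 0.19091069 0.25062428]
215 [0.446, 0.211, 0.025] [0.447, 0.203, 0.026]
220 [0.45, 0.211, 0.025] [0.452, 0.204, 0.024]
225 [0.456, 0.213, 0.021] [0.457, 0.205, 0.022]
230 [0.463, 0.214, 0.014] [0.464, 0.206, 0.016]
235 [0.468, 0.216, 0.013] [0.472, 0.207, 0.009]
240 [0.473, 0.217, 0.013] [0.477, 0.208, 0.009]
245 [0.484, 0.219, -0.0] [0.487, 0.21, -0.001]
250 [0.433, 0.207, 0.111] [0.434, 0.202, 0.111]
255 [0.432, 0.207, 0.118] [0.434, 0.202, 0.117]
260 [0.432, 0.207, 0.123] [0.434, 0.202, 0.122]
265 [0.432, 0.207, 0.127] [0.434, 0.203, 0.127]
270 [0.432, 0.207, 0.132] [0.434, 0.203, 0.131]
275 [0.433, 0.207, 0.135] [0.434, 0.203, 0.136]
280 [0.433, 0.207, 0.139] [0.434, 0.203, 0.139]
285 [0.433, 0.207, 0.143] [0.434, 0.203, 0.143]
290 [0.433, 0.207, 0.146] [0.434, 0.203, 0.146]
295 [0.435, 0.208, 0.146] [0.432, 0.203, 0.153]
110 [(363, [0.464, 0.174, 0.175]), (367, [0.453, 0.187, 0.164]), (371, [0.451, 0.196, 0.161])]
112 [(363, [0.464, 0.175, 0.17]), (367, [0.461, 0.184, 0.167]), (371, [0.452, 0.197, 0.156])]
114 
[... 1458 characters left out ...]
001]), (371, [0.384, 0.252, 0.0])]
146 [(363, [0.386, 0.233, -0.001]), (367, [0.389, 0.241, 0.0]), (371, [0.391, 0.249, 0.001])]
148 [(363, [0.391, 0.231, -0.002]), (367, [0.394, 0.239, -0.001]), (371, [0.395, 0.248, -0.001])]
150 [(363, [0.398, 0.228, -0.001]), (367, [0.4, 0.237, -0.0]), (371, [0.401, 0.246, -0.001])]
152 [(363, [0.403, 0.227, -0.001]), (367, [0.405, 0.235, -0.001]), (371, [0.407, 0.244, -0.001])]
154 [(363, [0.432, 0.212, 0.025]), (367, [0.434, 0.22, 0.025]), (371, [0.415, 0.24, 0.001])]
156 [(363, [0.438, 0.21, 0.025]), (367, [0.444, 0.216, 0.029]), (371, [0.441, 0.226, 0.024])]
158 [(363, [0.445, 0.207, 0.027]), (367, [0.446, 0.215, 0.026]), (371, [0.449, 0.223, 0.027])]
```

View pics/w4.png

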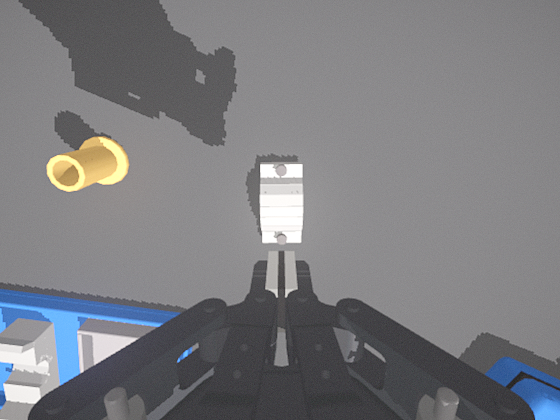

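View pics/s4.png

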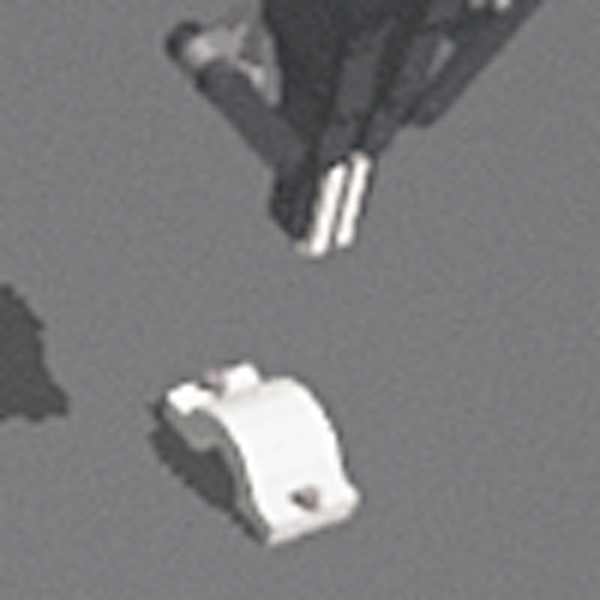

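The scene and wrist cameras both put the shut tips about 32 mm above the reported TCP (0.110 against 0.078). I'll apply that as a z offset.

```bash
python3 -c "
from h import *
plan(.444,.2088,-.029,102.5)"
```

```text
t 4.45 pos [0.4436 0.209  0.0762] rot [180.    0.  102.5] w -0.0 F [ 0.4 -0.6 -0.7]
step [-0.001, 0.002, 0.701] [0.0, 0.0, 0.0] rows 3.0
```

Emit:
{"name": "drive_tool", "arguments": {
  "steps": [
    [0,0,0,0,0,0],
    [0,0,0,0,0,0],
    [0,0,0,0,0,0],
    [0,0,0,0,0,0],
    [0,0,0,0,0,0],
    [0,0,0,0,0,0],
    [0,0,0,0,0,0]
  ],
  "gripper": -1
}}

```text
t: 5.15
tool_pos: [0.4437, 0.209, 0.0762]
ee_rot: [3.141, 0.0, 1.789]
force: [-0.6, -0.1, -0.3]
gripper_width: 0.0857
```

Emit:
{"name": "drive_tool", "arguments": {
  "steps": [
    [0,0,0.25,0,0,0],
    [0,0,0.45,0,0,0],
    [0,0,0.6,0,0,0],
    [0,0,0.65,0,0,0],
    [0,0,0.65,0,0,0]
  ]
}}

```text
t: 5.65
tool_pos: [0.4427, 0.2086, -0.022]
ee_rot: [-3.14, 0.001, 1.789]
force: [0.2, 0.2, 0.3]
gripper_width: 0.0855
```

```bash
python3 -c "
from h import *
plan(.4437,.2088,-.029,102.5)
p,d,W=cloud('wrist'); cv2.imwrite('pics/w5.png',p[:,:,::-1])
"
```

```text
t 5.65 pos [ 0.4427  0.2086 -0.022 ] rot [-179.9    0.   102.5] w 0.0855 F [0.2 0.2 0.3]
step [-0.0, 0.007, 0.046] [-0.001, 0.0, 0.0] rows 1.0
```

View pics/w5.png

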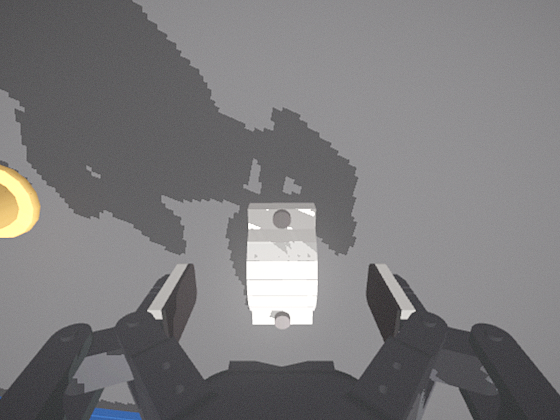

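The cap spans columns 247–317, centred between the pads at 188 and 372.

Emit:
{"name": "drive_tool", "arguments": {
  "steps": [
    [0,0.004,0.046,0,0,0],
    [0,0.004,0.046,0,0,0],
    [0,0.004,0.046,0,0,0]
  ]
}}

```text
t: 6.0
tool_pos: [0.4449, 0.2093, -0.0273]
ee_rot: [3.14, 0.0, 1.789]
force: [-0.1, -0.0, 0.4]
gripper_width: 0.0853
```

Emit:
{"name": "drive_tool", "arguments": {
  "steps": [
    [0,0,0,0,0,0],
    [0,0,0,0,0,0],
    [0,0,0,0,0,0],
    [0,0,0,0,0,0],
    [0,0,0,0,0,0],
    [0,0,0,0,0,0]
  ],
  "gripper": 1,
  "force": 60
}}

```text
t: 6.6
tool_pos: [0.4453, 0.2095, -0.0269]
ee_rot: [3.139, 0.0, 1.789]
force: [-0.9, 0.4, 5.3]
gripper_width: 0.0331
```

Emit:
{"name": "drive_tool", "arguments": {
  "steps": [
    [0,0,-0.3,0,0,0],
    [0,0,-0.6,0,0,0],
    [0,0,-0.9,0,0,0],
    [0,0,-0.9,0,0,0],
    [0,0,-0.9,0,0,0]
  ]
}}

```text
t: 7.1
tool_pos: [0.4457, 0.2096, 0.1085]
ee_rot: [3.138, 0.0, 1.789]
force: [-0.0, -0.1, -3.1]
gripper_width: 0.0329
```

```bash
python3 -c "
from h import *
plan(.6605,-.001,.1,93.3)"
```

```text
t 7.1 pos [0.4457 0.2096 0.1085] rot [179.8   0.  102.5] w 0.0329 F [-0.  -0.1 -3.1]
step [-1.681, 1.094, 0.061] [0.003, -0.0, 0.102] rows 7.0
```

Emit:
{"name": "drive_tool", "arguments": {
  "steps": [
    [-0.84,0.55,0,0,0,0.05],
    [-0.84,0.55,0,0,0,0.05],
    [-0.84,0.55,0,0,0,0.05],
    [-0.84,0.55,0,0,0,0.05]
  ]
}}

```text
t: 7.5
tool_pos: [0.5565, 0.1, 0.106]
ee_rot: [3.138, 0.002, 1.705]
force: [-0.3, 0.8, -1.2]
gripper_width: 0.0327
```

```bash
python3 -c "
from h import *
plan(.6605,-.001,.1,93.3)"
```

```text
t 7.5 pos [0.5565 0.1    0.106 ] rot [1.798e+02 1.000e-01 9.770e+01] w 0.0327 F [-0.3  0.8 -1.2]
step [-0.76, 0.597, 0.044] [0.002, 0.001, 0.049] rows 3.0
```

Emit:
{"name": "drive_tool", "arguments": {
  "steps": [
    [-0.76,0.6,0.04,0,0,0.05],
    [-0.76,0.6,0.04,0,0,0.05],
    [-0.76,0.6,0.04,0,0,0.05],
    [-0.76,0.6,0.04,0,0,0.05],
    [-0.76,0.6,0.04,0,0,0.05],
    [-0.76,0.6,0.04,0,0,0.05]
  ]
}}

```text
t: 8.1
tool_pos: [0.6587, -0.0, 0.0985]
ee_rot: [-3.14, 0.001, 1.627]
force: [-0.7, 0.7, -2.9]
gripper_width: 0.0329
```

```bash
python3 -c "
from h import *
plan(.6605,-.001,.04,93.3)
p,W=wrist('w6','lower_small',.02)
wrist('w6','cap_small',.04,.2)
wrist('w6','lower_large',.02)
p,d,W=cloud('scene');cv2.imwrite('pics/s6.png',p[:,:,::-1])
"
```

```text
t 8.1 pos [ 0.6587 -0.      0.0985] rot [-179.9    0.    93.2] w 0.0329 F [-0.7  0.7 -2.9]
step [-0.007, 0.012, 0.39] [-0.001, 0.0, -0.001] rows 2.0
cap_small 0.74 [243.7, 202.2, 75.5, 127.3]
cap_small 8570 [ 6.579e+02 -6.000e-01] [70.7 35.4] 3.15
[0.1365 0.1469 0.1539]
lower_large 0.81 [127.0, 134.3, 70.8, 149.0]
lower_large 5209 [665.8 -98.8] [123.9  35.2] 3.27
[0.0227 0.0378 0.0504]
```

View pics/w6.png

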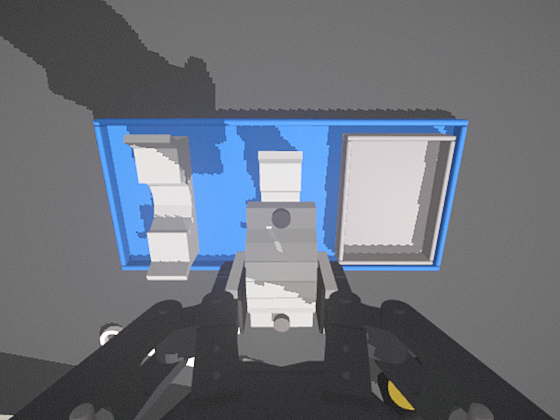

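View pics/s6.png

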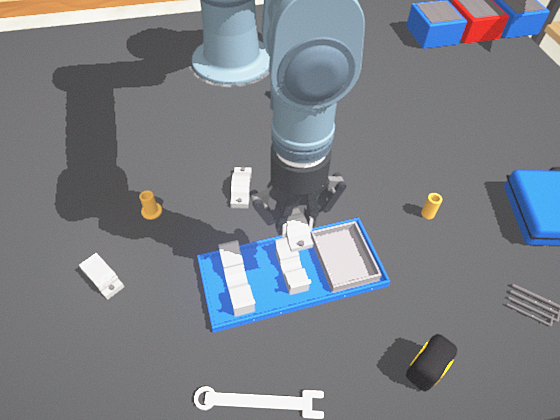

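Both pictures show the small cap held level over the small lower half, which shows at (280,175). Descending.

Emit:
{"name": "drive_tool", "arguments": {
  "steps": [
    [-0.004,0.014,0.2,0,0,0],
    [-0.004,0.014,0.35,0,0,0],
    [-0.004,0.014,0.45,0,0,0],
    [-0.004,0.014,0.45,0,0,0],
    [-0.004,0.014,0.45,0,0,0]
  ]
}}

```text
t: 8.95
tool_pos: [0.663, -0.0008, 0.0339]
ee_rot: [3.138, 0.002, 1.627]
force: [0.9, -0.5, -1.1]
gripper_width: 0.033
```

```bash
python3 -c "
from h import *
plan(.661,-.0008,.005,93.3)
"
```

```text
t 8.95 pos [ 0.663  -0.0008  0.0339] rot [1.798e+02 1.000e-01 9.320e+01] w 0.033 F [ 0.9 -0.5 -1.1]
step [0.001, -0.014, 0.192] [0.002, 0.001, -0.001] rows 1.0
```

Emit:
{"name": "drive_tool", "arguments": {
  "steps": [
    [0,-0.014,0.06,0,0,0],
    [0,-0.014,0.12,0,0,0],
    [0,-0.014,0.16,0,0,0],
    [0,-0.014,0.18,0,0,0],
    [0,-0.014,0.18,0,0,0]
  ]
}}

```text
t: 9.45
tool_pos: [0.6603, -0.0009, 0.0061]
ee_rot: [3.139, 0.002, 1.627]
force: [0.8, 0.2, -1.6]
gripper_width: 0.0334
```

```bash
python3 -c "
from h import *
plan(.661,-.0008,.003,93.3)
wrist('w7','cap_small',.04,.2)
"
```

```text
t 9.45 pos [ 0.6603 -0.0009  0.0061] rot [1.799e+02 1.000e-01 9.320e+01] w 0.0334 F [ 0.8  0.2 -1.6]
step [0.0, 0.004, 0.021] [0.001, 0.001, -0.001] rows 1.0
cap_small 0.81 [242.7, 200.9, 76.1, 131.1]
cap_small 8424 [662.3  -1.1] [77.3 36.9] 3.53
[0.0433 0.0535 0.0601]
```

View pics/w7.png

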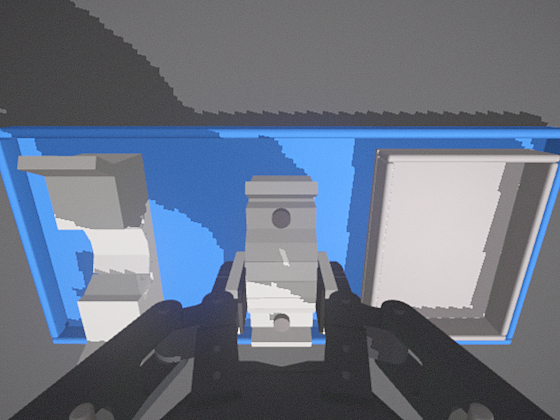

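Emit:
{"name": "drive_tool", "arguments": {
  "steps": [
    [0,0,0.01,0,0,0],
    [0,0,0.02,0,0,0],
    [0,0,0.02,0,0,0]
  ]
}}

```text
t: 9.85
tool_pos: [0.6615, -0.001, 0.0042]
ee_rot: [3.137, 0.002, 1.627]
force: [1.1, 0.3, -1.5]
gripper_width: 0.0329
```

Emit:
{"name": "drive_tool", "arguments": {
  "steps": [
    [0,0,0,0,0,0],
    [0,0,0,0,0,0],
    [0,0,0,0,0,0],
    [0,0,0,0,0,0]
  ],
  "gripper": 0
}}

```text
t: 10.25
tool_pos: [0.6616, -0.001, 0.0044]
ee_rot: [3.137, 0.002, 1.627]
force: [0.5, -0.7, -0.2]
gripper_width: 0.0433
```

Emit:
{"name": "drive_tool", "arguments": {
  "steps": [
    [0,0,-0.1,0,0,0],
    [0,0,-0.4,0,0,0],
    [0,0,-0.7,0,0,0],
    [0,0,-0.9,0,0,0],
    [0,0,-0.9,0,0,0]
  ]
}}

```text
t: 10.75
tool_pos: [0.6649, -0.0011, 0.1458]
ee_rot: [3.126, 0.004, 1.627]
force: [0.9, 0.0, 0.5]
gripper_width: 0.0432
```

```bash
python3 -c "
from h import *
wrist('w8','cap_small',.04,.2)
plan(.4485,-.0555,.1,75.5)
"
```

```text
cap_small 0.71 [262.8, 151.0, 36.3, 71.0]
cap_small 2568 [659.8  -1.5] [70.4 33.7] 3.8
[0.0412 0.0515 0.0583]
t 10.85 pos [ 0.6617 -0.0008  0.1403] rot [1.796e+02 1.000e-01 9.320e+01] w 0.0425 F [ 0.   0.2 -0.5]
step [-0.283, -1.442, 0.259] [0.005, 0.001, 0.197] rows 5.0
```

View pics/w8.png

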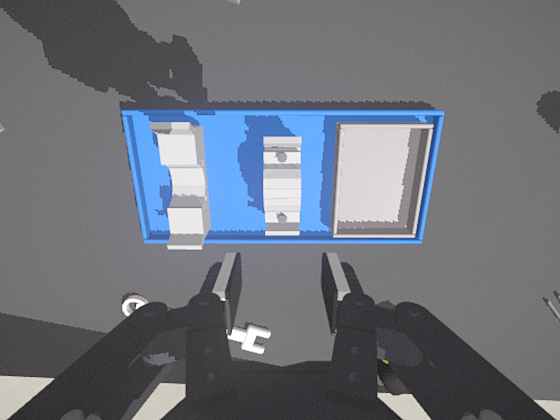

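The picture shows the small cap seated between the lips at (282,187). It measures (0.6598, -0.0015) with its top near 0.057. Next is the large cap.

Emit:
{"name": "drive_tool", "arguments": {
  "steps": [
    [-0.14,-0.72,0.1,0,0,0.1],
    [-0.28,-1,0.2,0,0,0.2],
    [-0.28,-1,0.2,0,0,0.2],
    [-0.28,-1,0.2,0,0,0.2],
    [-0.28,-1,0.2,0,0,0.2]
  ],
  "gripper": -1
}}

```text
t: 11.35
tool_pos: [0.5101, -0.051, 0.1067]
ee_rot: [3.141, 0.0, 1.312]
force: [1.5, 0.4, -0.6]
gripper_width: 0.0854
```

```bash
python3 -c "
from h import *
plan(.4485,-.0555,.1,75.5)
wrist('w9','cap_large')
"
```

```text
t 11.35 pos [ 0.5101 -0.051   0.1067] rot [180.    0.   75.2] w 0.0854 F [ 1.5  0.4 -0.6]
step [-0.134, -0.389, 0.044] [0.0, 0.0, -0.004] rows 2.0
cap_large 0.84 [234.6, 75.0, 44.0, 113.9]
cap_large 4622 [450.1 -54.4] [34.  96.1] 75.54
[0.0143 0.0265 0.0353]
```

Emit:
{"name": "drive_tool", "arguments": {
  "steps": [
    [-0.127,-0.38,0.05,0,0,-0.003],
    [-0.127,-0.38,0.15,0,0,-0.003],
    [-0.127,-0.38,0.4,0,0,-0.003],
    [-0.127,-0.38,0.6,0,0,-0.003],
    [-0.127,-0.38,0.7,0,0,-0.003],
    [-0.127,-0.38,0.7,0,0,-0.003]
  ]
}}

```text
t: 12.05
tool_pos: [0.4568, -0.0549, 0.002]
ee_rot: [3.136, -0.0, 1.319]
force: [0.3, 0.6, -0.1]
gripper_width: 0.0855
```

```bash
python3 -c "
from h import *
plan(.451,-.055,-.025,75.6)
wrist('w10','cap_large')
"
```

```text
t 12.05 pos [ 0.4568 -0.0549  0.002 ] rot [179.7  -0.   75.6] w 0.0855 F [ 0.3  0.6 -0.1]
step [-0.01, -0.039, 0.179] [0.004, -0.0, -0.0] rows 1.0
cap_large 0.66 [243.1, 155.6, 69.3, 154.7]
cap_large 9328 [450.5 -54.2] [34.2 96.8] 75.88
[0.0142 0.0263 0.0352]
```

View pics/w10.png

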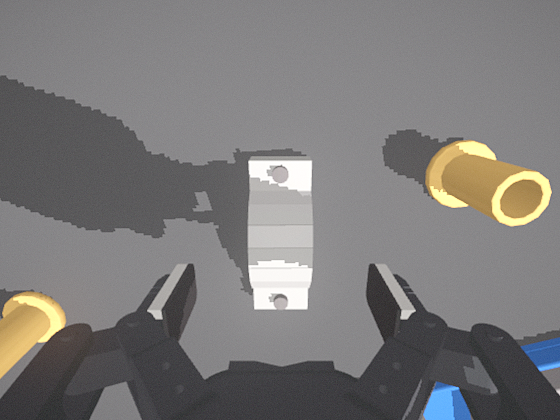

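The large cap is at columns 248–312, between the open pads, and the bush on the right is clear.

Emit:
{"name": "drive_tool", "arguments": {
  "steps": [
    [-0.005,-0.034,0.1,0,0,0],
    [-0.005,-0.034,0.16,0,0,0],
    [-0.005,-0.034,0.18,0,0,0],
    [-0.005,-0.034,0.18,0,0,0]
  ]
}}

```text
t: 12.55
tool_pos: [0.454, -0.055, -0.0227]
ee_rot: [3.132, -0.0, 1.319]
force: [0.3, 0.3, 0.8]
gripper_width: 0.0854
```

Emit:
{"name": "drive_tool", "arguments": {
  "steps": [
    [0,0,0,0,0,0],
    [0,0,0,0,0,0],
    [0,0,0,0,0,0],
    [0,0,0,0,0,0],
    [0,0,0,0,0,0],
    [0,0,0,0,0,0]
  ],
  "gripper": 1,
  "force": 80
}}

```text
t: 13.15
tool_pos: [0.4546, -0.055, -0.0221]
ee_rot: [3.131, -0.001, 1.319]
force: [-0.8, 0.1, 5.6]
gripper_width: 0.0327
```

```bash
python3 -c "
from h import *
plan(.666,-.099,.13,93.3)
"
```

```text
t 13.15 pos [ 0.4546 -0.055  -0.0221] rot [179.4  -0.   75.6] w 0.0327 F [-0.8  0.1  5.6]
step [0.068, 1.449, -0.998] [0.007, 0.001, -0.197] rows 6.0
```

Emit:
{"name": "drive_tool", "arguments": {
  "steps": [
    [0,0,-0.3,0,0,0],
    [0,0,-0.6,0,0,0],
    [0,0.2,-0.9,0,0,-0.05],
    [0,0.5,-1,0,0,-0.1],
    [0.03,0.8,-1,0,0,-0.2],
    [0.03,0.8,-1,0,0,-0.2],
    [0.03,0.8,-1,0,0,-0.2]
  ]
}}

```text
t: 13.85
tool_pos: [0.5696, -0.0801, 0.1272]
ee_rot: [3.135, 0.002, 1.632]
force: [-1.2, 0.2, -5.2]
gripper_width: 0.0328
```

```bash
python3 -c "
from h import *
plan(.668,-.099,.11,93.3)
"
```

```text
t 13.85 pos [ 0.5696 -0.0801  0.1272] rot [1.796e+02 1.000e-01 9.350e+01] w 0.0328 F [-1.2  0.2 -5.2]
step [-0.166, 0.646, 0.119] [0.004, 0.001, 0.003] rows 3.0
```

Emit:
{"name": "drive_tool", "arguments": {
  "steps": [
    [-0.17,0.65,0.12,0,0,0.003],
    [-0.17,0.65,0.12,0,0,0.003],
    [-0.17,0.65,0.12,0,0,0.003],
    [-0.17,0.65,0.12,0,0,0.003],
    [-0.17,0.65,0.12,0,0,0.003],
    [-0.17,0.65,0.12,0,0,0.003]
  ]
}}

```text
t: 14.45
tool_pos: [0.667, -0.0992, 0.1109]
ee_rot: [3.135, 0.002, 1.628]
force: [0.9, 0.5, -4.2]
gripper_width: 0.0329
```

```bash
python3 -c "
from h import *
wrist('w11','cap_large',.11,.3)
wrist('w11','lower_large',.02,.06)
plan(.668,-.099,.01,93.3)
"
```

```text
cap_large 0.84 [239.1, 170.3, 78.5, 168.0]
cap_large 11966 [ 663.4 -100.6] [97.1 36.1] 3.33
[0.147  0.1589 0.1681]
lower_large 0.87 [260.4, 128.8, 41.0, 41.3]
lower_large 1632 [ 620.3 -101.6] [32.3 34. ] 3.34
[0.037  0.0384 0.0511]
lower_large 0.53 [240.8, 168.5, 76.1, 171.2]
lower_large 0 [0. 0.] [0. 0.] 0.0
nan
t 14.65 pos [ 0.6681 -0.0994  0.1111] rot [1.795e+02 1.000e-01 9.330e+01] w 0.0327 F [ 0.7 -0.3 -4.8]
step [0.004, -0.006, 0.674] [0.005, 0.001, -0.0] rows 3.0
  return np.nanmean(a, axis, out=out, keepdims=keepdims)
```

View pics/w11.png

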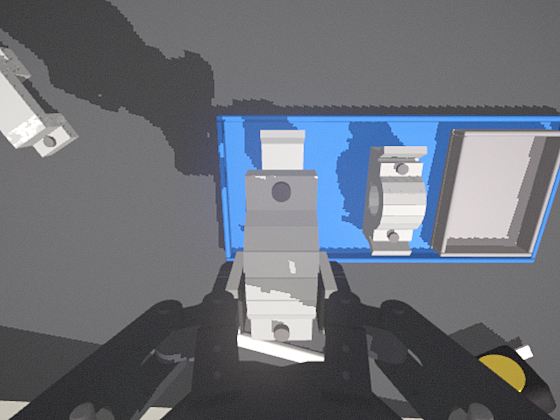

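Emit:
{"name": "drive_tool", "arguments": {
  "steps": [
    [0.008,0.009,0.2,0.004,0,0],
    [0.008,0.009,0.35,0.004,0,0],
    [0.008,0.009,0.45,0.004,0,0],
    [0.008,0.009,0.45,0.004,0,0],
    [0.008,0.009,0.45,0.004,0,0]
  ]
}}

```text
t: 15.15
tool_pos: [0.6697, -0.0982, 0.0441]
ee_rot: [3.14, 0.002, 1.628]
force: [0.0, 0.4, -4.4]
gripper_width: 0.0324
```

```bash
python3 -c "
from h import *
plan(.6693,-.098,.014,93.3)
"
```

```text
t 15.15 pos [ 0.6697 -0.0982  0.0441] rot [1.799e+02 1.000e-01 9.330e+01] w 0.0324 F [ 0.   0.4 -4.4]
step [0.002, -0.003, 0.201] [0.001, 0.001, -0.001] rows 1.0
```

Emit:
{"name": "drive_tool", "arguments": {
  "steps": [
    [0,-0.003,0.07,0,0,0],
    [0,-0.003,0.13,0,0,0],
    [0,-0.003,0.17,0,0,0],
    [0,-0.003,0.18,0,0,0],
    [0,-0.003,0.19,0,0,0],
    [0,-0.003,0.19,0,0,0]
  ]
}}

```text
t: 15.75
tool_pos: [0.6694, -0.0983, 0.0157]
ee_rot: [3.14, 0.002, 1.628]
force: [0.1, 0.5, -4.7]
gripper_width: 0.0322
```

```bash
python3 -c "
from h import *
plan(.6693,-.098,.014,93.3)
wrist('w12','cap_large',.045,.2)
"
```

```text
t 15.75 pos [ 0.6694 -0.0983  0.0157] rot [1.799e+02 1.000e-01 9.330e+01] w 0.0322 F [ 0.1  0.5 -4.7]
step [0.002, -0.001, 0.011] [0.001, 0.001, -0.001] rows 1.0
cap_large 0.98 [240.5, 168.5, 79.4, 172.4]
cap_large 11894 [668.7 -98. ] [102.9  35.1] 3.46
[0.0519 0.064  0.0728]
```

View pics/w12.png

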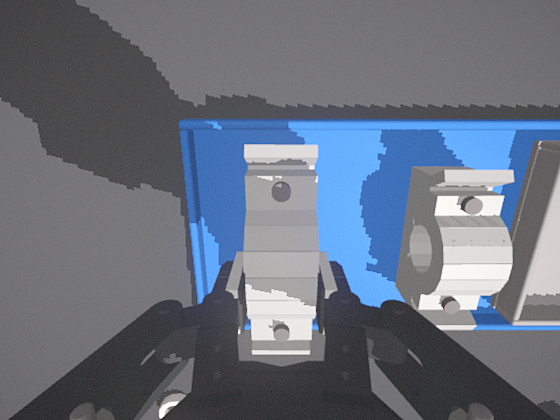

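Still hanging (force -4.7), about 2 mm to go. I'll lower slowly until the load comes off.

Emit:
{"name": "drive_tool", "arguments": {
  "steps": [
    [0,0,0.01,0,0,0],
    [0,0,0.017,0,0,0],
    [0,0,0.022,0,0,0],
    [0,0,0.022,0,0,0]
  ]
}}

```text
t: 16.25
tool_pos: [0.6702, -0.0985, 0.015]
ee_rot: [3.138, 0.003, 1.628]
force: [-4.7, 0.6, 7.6]
gripper_width: 0.0327
```

Contact, with 12 N of load taken off. Releasing.

Emit:
{"name": "drive_tool", "arguments": {
  "steps": [
    [0,0,0,0,0,0],
    [0,0,0,0,0,0],
    [0,0,0,0,0,0],
    [0,0,0,0,0,0]
  ],
  "gripper": 0
}}

```text
t: 16.65
tool_pos: [0.6705, -0.0986, 0.015]
ee_rot: [3.137, 0.003, 1.628]
force: [-0.3, -0.1, 0.4]
gripper_width: 0.0429
```

Emit:
{"name": "drive_tool", "arguments": {
  "steps": [
    [0,0,-0.1,0,0,0],
    [0,0,-0.4,0,0,0],
    [0,0,-0.7,0,0,0],
    [0,0,-0.9,0,0,0],
    [0,0,-0.9,0,0,0]
  ]
}}

```text
t: 17.15
tool_pos: [0.6735, -0.0991, 0.1563]
ee_rot: [3.127, 0.006, 1.628]
force: [-0.3, 0.3, -0.2]
gripper_width: 0.0428
```

```bash
python3 -c "
from h import *
wrist('w13','cap_large',.045,.2)
plan(.47,-.235,.12,93.3)
"
```

```text
cap_large 0.63 [263.0, 133.5, 36.2, 96.9]
cap_large 3503 [665.7 -99. ] [95.6 34. ] 3.29
[0.0512 0.0634 0.0721]
t 17.25 pos [ 0.6706 -0.0984  0.1507] rot [179.6   0.2  93.3] w 0.0425 F [-0.5 -0.7 -0.3]
step [-0.832, -1.388, 0.198] [0.004, 0.002, -0.0] rows 5.0
```

View pics/w13.png

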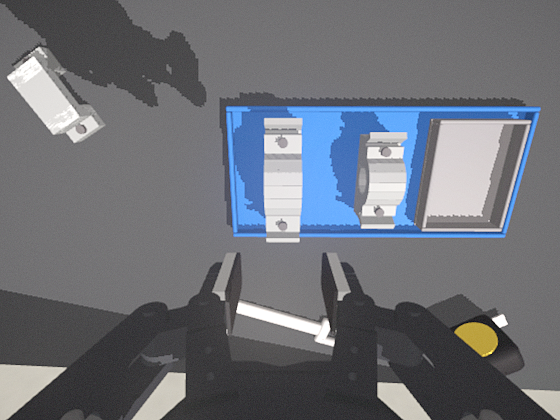

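The picture shows both caps seated, large at (282,180) and small at (382,178). The large cap measures (0.6657, -0.099), yaw 3.3°, top about 0.072. Now the first flanged bush.

Emit:
{"name": "drive_tool", "arguments": {
  "steps": [
    [-0.4,-0.6,0,0,0,0],
    [-0.83,-1,0.1,0,0,0],
    [-0.83,-1,0.1,0,0,0],
    [-0.83,-1,0.1,0,0,0],
    [-0.83,-1,0.1,0,0,0],
    [-0.83,-1,0.1,0,0,0]
  ],
  "gripper": -1
}}

```text
t: 17.85
tool_pos: [0.5261, -0.2311, 0.1332]
ee_rot: [3.138, 0.001, 1.625]
force: [0.9, -0.4, 0.7]
gripper_width: 0.0856
```

```bash
cat >> h.py <<'E'
def bush(name):
    c=optics.calibration("wrist"); p,d=optics.snapshot("wrist"); W=pts(d,c); cv2.imwrite(f"pics/{name}.png",p[:,:,::-1])
    for r in spotter.regions_of("wrist","bush_a")[:3]:
        m=r["mask"]; print(round(r["confidence"],2),r["extent"],np.nanmedian(W[m],0).round(3))
        t=m&(W[...,2]>.047)&(W[...,2]<.058); f=m&(W[...,2]>.002)&(W[...,2]<.009)
        for l,k in(("top",t),("flange",f)):
            if k.sum()>10:
                a,b=cv2.minEnclosingCircle((W[k][:,:2]*1000).astype(np.float32)); print(l,k.sum(),np.round(a,1),round(b,1))
E
python3 -c "
from h import *
bush('w14'); plan(.4695,-.2356,.12,93.3)
"
```

```text
0.69 [260.4, 108.7, 41.6, 42.3] [ 0.466 -0.236  0.008]
top 397 [ 469.1 -235.7] 12.9
flange 534 [ 469.4 -235.9] 20.3
t 17.95 pos [ 0.5281 -0.2304  0.1341] rot [1.797e+02 1.000e-01 9.330e+01] w 0.0853 F [-0.   0.2  0.6]
step [-0.012, -0.392, 0.092] [0.003, 0.001, -0.0] rows 2.0
```

View pics/w14.png

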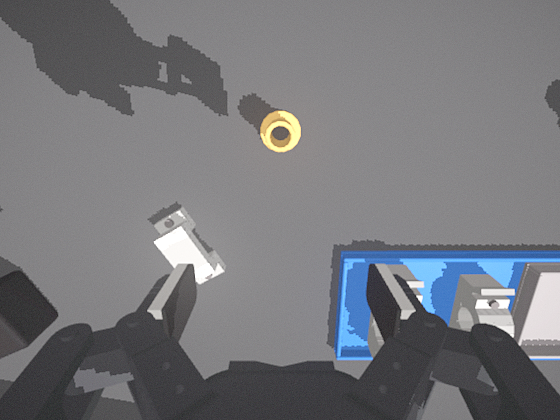

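Bush at (281,132) in the picture, found at (0.4692, -0.2358).

Emit:
{"name": "drive_tool", "arguments": {
  "steps": [
    [-0.01,-0.2,0.05,0,0,0],
    [-0.01,-0.38,0.1,0,0,0],
    [-0.01,-0.38,0.1,0,0,0],
    [-0.01,-0.38,0.3,0,0,0],
    [-0.01,-0.38,0.6,0,0,0],
    [-0.01,-0.38,0.8,0,0,0],
    [-0.01,-0.38,0.8,0,0,0]
  ]
}}

```text
t: 18.65
tool_pos: [0.4699, -0.2323, 0.0099]
ee_rot: [-3.141, -0.003, 1.631]
force: [-0.5, 0.8, -0.1]
gripper_width: 0.0856
```

```bash
python3 -c "
from h import *
bush('w15'); plan(.471,-.2355,-.018,93.3)
"
```

```text
0.63 [246.9, 205.7, 58.0, 89.8] [ 0.462 -0.236  0.033]
top 1123 [ 469.1 -235.6] 13.0
flange 1159 [ 468.5 -235.7] 19.8
t 18.75 pos [ 0.4729 -0.2348  0.014 ] rot [1.797e+02 1.000e-01 9.340e+01] w 0.0855 F [-0.1 -0.1  0.2]
step [-0.004, -0.014, 0.213] [0.003, 0.001, 0.001] rows 1.0
```

View pics/w15.png

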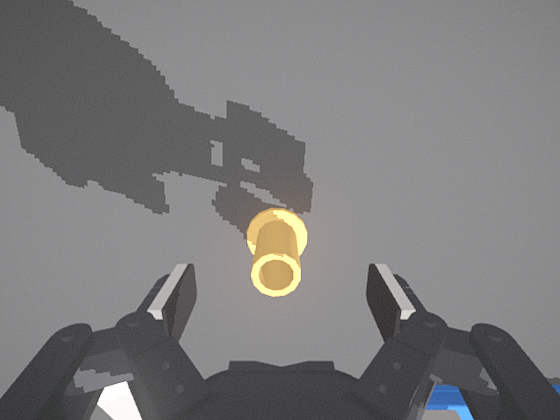

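The bush is centred between the pads.

Emit:
{"name": "drive_tool", "arguments": {
  "steps": [
    [-0.004,-0.014,0.1,0.003,0,0],
    [-0.004,-0.014,0.18,0.003,0,0],
    [-0.004,-0.014,0.21,0.003,0,0],
    [-0.004,-0.014,0.21,0.003,0,0]
  ]
}}

```text
t: 19.15
tool_pos: [0.4704, -0.2351, -0.0182]
ee_rot: [-3.141, 0.001, 1.63]
force: [-0.3, -0.2, 0.5]
gripper_width: 0.0859
```

Emit:
{"name": "drive_tool", "arguments": {
  "steps": [
    [0,0,0,0,0,0],
    [0,0,0,0,0,0],
    [0,0,0,0,0,0],
    [0,0,0,0,0,0],
    [0,0,0,0,0,0],
    [0,0,0,0,0,0],
    [0,0,0,0,0,0]
  ],
  "gripper": 1,
  "force": 60
}}

```text
t: 19.85
tool_pos: [0.4708, -0.2354, -0.0177]
ee_rot: [-3.142, 0.001, 1.63]
force: [-1.1, -0.1, 5.3]
gripper_width: 0.0245
```

Emit:
{"name": "drive_tool", "arguments": {
  "steps": [
    [0,0,-0.3,0,0,0],
    [0,0,-0.6,0,0,0],
    [0,0,-0.9,0,0,0],
    [0,0,-0.9,0,0,0]
  ]
}}

```text
t: 20.25
tool_pos: [0.4748, -0.2378, 0.1235]
ee_rot: [3.133, 0.008, 1.63]
force: [0.7, 0.2, -1.1]
gripper_width: 0.0247
```

```bash
python3 -c "
from h import *
plan(.681,.098,.13,93.3)
"
```

```text
t 20.25 pos [ 0.4748 -0.2378  0.1235] rot [179.5   0.5  93.4] w 0.0247 F [ 0.7  0.2 -1.1]
step [2.153, 1.505, -0.047] [0.006, 0.005, 0.001] rows 8.0
```

Emit:
{"name": "drive_tool", "arguments": {
  "steps": [
    [0.72,0.5,-0.05,0,0,0],
    [1,0.75,-0.05,0,0,0],
    [1,0.75,-0.05,0,0,0],
    [1,0.75,-0.05,0,0,0],
    [1,0.75,-0.05,0,0,0]
  ]
}}

```text
t: 20.75
tool_pos: [0.5802, -0.0772, 0.1298]
ee_rot: [3.132, 0.006, 1.636]
force: [0.3, -0.8, -1.3]
gripper_width: 0.0249
```

```bash
python3 -c "
from h import *
plan(.681,.098,.13,93.3)
"
```

```text
t 20.75 pos [ 0.5802 -0.0772  0.1298] rot [179.4   0.4  93.7] w 0.0249 F [ 0.3 -0.8 -1.3]
step [1.122, 0.747, -0.001] [0.006, 0.004, 0.005] rows 5.0
```

Emit:
{"name": "drive_tool", "arguments": {
  "steps": [
    [1,0.66,0,0.006,0.004,0.005],
    [1,0.66,0,0.006,0.004,0.005],
    [1,0.66,0,0.006,0.004,0.005],
    [1,0.66,0,0.006,0.004,0.005],
    [1,0.66,0,0.006,0.004,0.005],
    [1,0.66,0,0.006,0.004,0.005]
  ]
}}

```text
t: 21.35
tool_pos: [0.6684, 0.0787, 0.1282]
ee_rot: [-3.139, 0.001, 1.629]
force: [-0.8, -1.1, -0.5]
gripper_width: 0.0248
```

```bash
python3 -c "
from h import *
plan(.681,.098,.08,93.3)
"
```

```text
t 21.35 pos [0.6684 0.0787 0.1282] rot [-1.799e+02  1.000e-01  9.330e+01] w 0.0248 F [-0.8 -1.1 -0.5]
step [0.124, 0.092, 0.321] [-0.001, 0.001, 0.0] rows 2.0
```

Emit:
{"name": "drive_tool", "arguments": {
  "steps": [
    [0.125,0.09,0.1,0,0,0],
    [0.125,0.09,0.3,0,0,0],
    [0.125,0.09,0.3,0,0,0],
    [0.125,0.09,0.3,0,0,0]
  ]
}}

```text
t: 21.75
tool_pos: [0.679, 0.0964, 0.0825]
ee_rot: [-3.136, 0.001, 1.627]
force: [0.2, 0.2, -0.9]
gripper_width: 0.0249
```

```bash
python3 -c "
from h import *
plan(.681,.098,-.007,93.3)
wrist('w16','bush_a',.1,.2); wrist('w16','parts_box',.02,.03)
"
```

```text
t 21.75 pos [0.679  0.0964 0.0825] rot [-1.797e+02  1.000e-01  9.320e+01] w 0.0249 F [ 0.2  0.2 -0.9]
step [0.011, 0.018, 0.597] [-0.004, 0.001, -0.001] rows 2.0
bush_a 0.88 [247.7, 222.3, 65.4, 109.9]
bush_a 5499 [672.7  97.1] [32.3 32.7] 32.68
[0.1063 0.1377 0.1512]
parts_box 0.94 [221.5, 103.6, 125.0, 140.2]
parts_box 2543 [654.3  96.7] [116.4  88.3] 3.23
[0.0219 0.0275 0.0288]
```

View pics/w16.png

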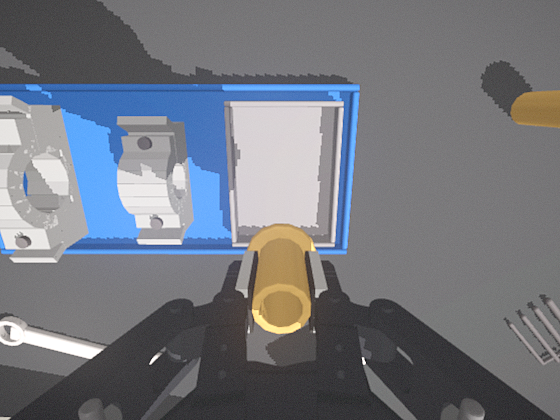

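The bush is held upright above the far part of the box (floor around (285,165)). Descending.

Emit:
{"name": "drive_tool", "arguments": {
  "steps": [
    [0.01,0.016,0.15,-0.003,0,0],
    [0.01,0.016,0.35,-0.003,0,0],
    [0.01,0.016,0.5,-0.003,0,0],
    [0.01,0.016,0.54,-0.003,0,0],
    [0.01,0.016,0.54,-0.003,0,0]
  ]
}}

```text
t: 22.45
tool_pos: [0.6836, 0.0988, 0.004]
ee_rot: [3.137, 0.001, 1.628]
force: [-0.1, 0.5, 0.1]
gripper_width: 0.025
```

```bash
python3 -c "
from h import *
plan(.681,.098,-.01,93.3)
"
```

```text
t 22.45 pos [0.6836 0.0988 0.004 ] rot [1.798e+02 1.000e-01 9.330e+01] w 0.025 F [-0.1  0.5  0.1]
step [-0.004, -0.018, 0.093] [0.003, 0.001, -0.0] rows 1.0
```

Emit:
{"name": "drive_tool", "arguments": {
  "steps": [
    [-0.003,-0.012,0.04,0.003,0,0],
    [-0.003,-0.012,0.065,0.003,0,0],
    [-0.003,-0.012,0.08,0.003,0,0],
    [-0.003,-0.012,0.085,0.003,0,0],
    [-0.003,-0.012,0.085,0.003,0,0]
  ]
}}

```text
t: 22.95
tool_pos: [0.6821, 0.0982, -0.0085]
ee_rot: [-3.142, 0.001, 1.628]
force: [0.4, 0.1, -0.8]
gripper_width: 0.0244
```

Emit:
{"name": "drive_tool", "arguments": {
  "steps": [
    [0,0,0.007,0,0,0],
    [0,0,0.013,0,0,0],
    [0,0,0.013,0,0,0]
  ]
}}

```text
t: 23.25
tool_pos: [0.6823, 0.0982, -0.0086]
ee_rot: [3.141, 0.001, 1.628]
force: [-3.3, -1.3, 7.6]
gripper_width: 0.0245
```

On the floor. Opening part way.

Emit:
{"name": "drive_tool", "arguments": {
  "steps": [
    [0,0,0,0,0,0],
    [0,0,0,0,0,0],
    [0,0,0,0,0,0],
    [0,0,0,0,0,0]
  ],
  "gripper": 0.15
}}

```text
t: 23.65
tool_pos: [0.6823, 0.0983, -0.0088]
ee_rot: [3.141, 0.001, 1.628]
force: [0.3, -0.1, -0.2]
gripper_width: 0.0362
```

Emit:
{"name": "drive_tool", "arguments": {
  "steps": [
    [0,0,-0.1,0,0,0],
    [0,0,-0.4,0,0,0],
    [0,0,-0.7,0,0,0],
    [0,0,-0.9,0,0,0],
    [0,0,-0.9,0,0,0]
  ]
}}

```text
t: 24.15
tool_pos: [0.686, 0.0986, 0.1324]
ee_rot: [3.13, 0.001, 1.628]
force: [0.7, 0.2, 0.4]
gripper_width: 0.0362
```

```bash
python3 -c "
from h import *
bush('w17')
plan(.5,.057,.12,93.3)
"
```

```text
0.55 [262.0, 162.4, 37.6, 49.3] [0.675 0.098 0.035]
top 179 [679.8  97.7] 12.8
t 24.25 pos [0.6829 0.0984 0.1268] rot [1.798e+02 1.000e-01 9.330e+01] w 0.0364 F [-1.3  0.  -0.1]
step [-0.206, -1.233, 0.042] [0.002, 0.001, -0.0] rows 4.0
```

View pics/w17.png

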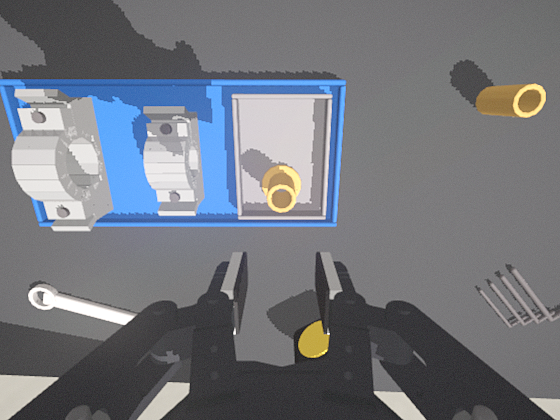

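The first bush stands upright in the box at (281,190), exactly on target. Now the second.

Emit:
{"name": "drive_tool", "arguments": {
  "steps": [
    [-0.1,-0.5,0,0,0,0],
    [-0.2,-1,0,0,0,0],
    [-0.2,-1,0,0,0,0],
    [-0.2,-1,0,0,0,0],
    [-0.2,-1,0,0,0,0]
  ],
  "gripper": -1
}}

```text
t: 24.75
tool_pos: [0.5309, 0.0598, 0.124]
ee_rot: [-3.138, 0.001, 1.627]
force: [1.3, 0.1, -0.6]
gripper_width: 0.0857
```

```bash
python3 -c "
from h import *
bush('w18')
plan(.4405,.057,.12,93.3)
"
```

```text
0.94 [290.8, 303.2, 33.1, 53.6] [0.671 0.097 0.04 ]
top 331 [678.5  97.3] 12.7
t 24.85 pos [0.5356 0.06   0.1258] rot [1.798e+02 1.000e-01 9.330e+01] w 0.0855 F [0.3 0.5 0.1]
step [0.016, -0.634, 0.037] [0.002, 0.001, -0.0] rows 2.0
```

Emit:
{"name": "drive_tool", "arguments": {
  "steps": [
    [0.01,-0.3,0,0,0,0],
    [0.01,-0.55,0,0,0,0],
    [0.01,-0.55,0,0,0,0],
    [0.01,-0.55,0,0,0,0]
  ]
}}

```text
t: 25.25
tool_pos: [0.4547, 0.0569, 0.1259]
ee_rot: [3.137, 0.001, 1.628]
force: [0.7, 0.3, 0.1]
gripper_width: 0.0854
```

```bash
python3 -c "
from h import *
bush('w19')
plan(.4405,.057,-.018,93.3)
"
```

```text
0.87 [261.8, 155.4, 41.0, 47.6] [0.435 0.057 0.024]
top 377 [439.5  57.1] 12.8
flange 485 [439.3  57. ] 19.6
0.63 [288.7, 352.8, 26.8, 11.5] [0.664 0.093 0.015]
t 25.35 pos [0.4561 0.0568 0.1263] rot [1.797e+02 1.000e-01 9.330e+01] w 0.0856 F [0.2 0.3 0.9]
step [0.008, -0.11, 0.961] [0.004, 0.001, -0.0] rows 3.0
```

View pics/w19.png

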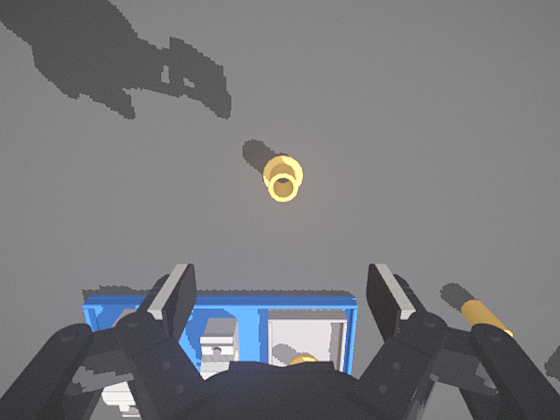

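Bush at (283,178), measured at (0.4394, 0.0571). Aiming TCP at (0.441, 0.0573).

Emit:
{"name": "drive_tool", "arguments": {
  "steps": [
    [0.01,-0.106,0.1,0.003,0,0],
    [0.01,-0.106,0.3,0.003,0,0],
    [0.01,-0.106,0.55,0.003,0,0],
    [0.01,-0.106,0.7,0.003,0,0],
    [0.01,-0.106,0.75,0.003,0,0],
    [0.01,-0.106,0.75,0.003,0,0]
  ]
}}

```text
t: 25.95
tool_pos: [0.4415, 0.0573, 0.0131]
ee_rot: [3.141, 0.001, 1.628]
force: [-0.3, -0.4, 1.5]
gripper_width: 0.085
```

```bash
python3 -c "
from h import *
bush('w20')
plan(.441,.0573,-.018,93.3)
"
```

```text
0.77 [250.7, 205.2, 62.5, 86.9] [0.433 0.057 0.032]
top 1079 [439.9  56.9] 13.1
flange 1138 [447.2  53.3] 28.1
t 26.05 pos [0.4428 0.0573 0.0147] rot [1.798e+02 1.000e-01 9.330e+01] w 0.0853 F [ 0.  -0.2 -0.5]
step [0.001, -0.013, 0.218] [0.002, 0.001, -0.0] rows 1.0
```

View pics/w20.png

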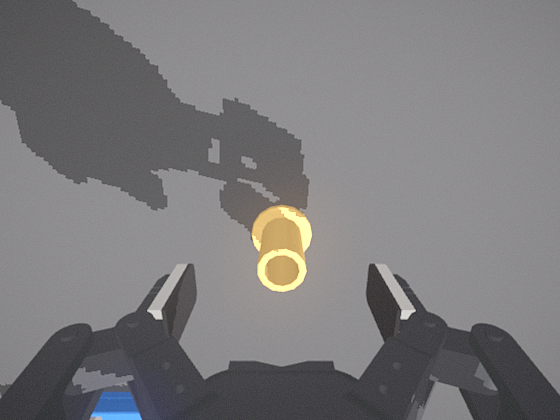

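The bush is centred at column 282.

Emit:
{"name": "drive_tool", "arguments": {
  "steps": [
    [0,-0.013,0.1,0.002,0,0],
    [0,-0.013,0.18,0.002,0,0],
    [0,-0.013,0.215,0.002,0,0],
    [0,-0.013,0.215,0.002,0,0]
  ]
}}

```text
t: 26.45
tool_pos: [0.4416, 0.0572, -0.0171]
ee_rot: [3.14, 0.002, 1.628]
force: [-0.2, 0.4, -0.3]
gripper_width: 0.0853
```

Emit:
{"name": "drive_tool", "arguments": {
  "steps": [
    [0,0,0,0,0,0],
    [0,0,0,0,0,0],
    [0,0,0,0,0,0],
    [0,0,0,0,0,0],
    [0,0,0,0,0,0],
    [0,0,0,0,0,0],
    [0,0,0,0,0,0]
  ],
  "gripper": 1,
  "force": 60
}}

```text
t: 27.15
tool_pos: [0.4419, 0.0572, -0.0165]
ee_rot: [3.14, 0.001, 1.628]
force: [-1.7, -0.4, 5.5]
gripper_width: 0.0249
```

Emit:
{"name": "drive_tool", "arguments": {
  "steps": [
    [0,0,-0.3,0,0,0],
    [0,0,-0.6,0,0,0],
    [0,0,-0.95,0,0,0],
    [0,0,-0.95,0,0,0],
    [0,0,-0.95,0,0,0]
  ]
}}

```text
t: 27.65
tool_pos: [0.4431, 0.0574, 0.1272]
ee_rot: [3.136, 0.002, 1.628]
force: [0.2, -0.6, -2.7]
gripper_width: 0.0251
```

```bash
python3 -c "
from h import *
plan(.629,.095,.12,93.3)
"
```

```text
t 27.65 pos [0.4431 0.0574 0.1272] rot [1.797e+02 1.000e-01 9.330e+01] w 0.0251 F [ 0.2 -0.6 -2.7]
step [0.179, 1.252, 0.055] [0.004, 0.001, -0.0] rows 4.0
```

Emit:
{"name": "drive_tool", "arguments": {
  "steps": [
    [0.07,0.5,0,0,0,0],
    [0.14,1,0,0,0,0],
    [0.14,1,0,0,0,0],
    [0.14,1,0,0,0,0],
    [0.14,1,0,0,0,0],
    [0.14,1,0,0,0,0]
  ]
}}

```text
t: 28.25
tool_pos: [0.5891, 0.0868, 0.126]
ee_rot: [3.141, 0.002, 1.628]
force: [-0.5, 0.0, -1.6]
gripper_width: 0.025
```

```bash
python3 -c "
from h import *
plan(.629,.095,.08,93.3)
"
```

```text
t 28.25 pos [0.5891 0.0868 0.126 ] rot [1.80e+02 1.00e-01 9.33e+01] w 0.025 F [-0.5  0.  -1.6]
step [0.04, 0.269, 0.307] [0.001, 0.001, -0.0] rows 2.0
```

Emit:
{"name": "drive_tool", "arguments": {
  "steps": [
    [0.04,0.26,0,0,0,0],
    [0.04,0.26,0.15,0,0,0],
    [0.04,0.26,0.3,0,0,0],
    [0.04,0.26,0.3,0,0,0],
    [0.04,0.26,0.3,0,0,0]
  ]
}}

```text
t: 28.75
tool_pos: [0.6257, 0.0947, 0.0811]
ee_rot: [-3.14, 0.002, 1.628]
force: [0.4, 0.0, -1.5]
gripper_width: 0.0251
```

```bash
python3 -c "
from h import *
plan(.629,.0955,-.004,93.3)
bush('w21')
"
```

```text
t 28.75 pos [0.6257 0.0947 0.0811] rot [-1.799e+02  1.000e-01  9.330e+01] w 0.0251 F [ 0.4  0.  -1.5]
step [0.005, 0.023, 0.567] [-0.001, 0.001, -0.0] rows 2.0
0.68 [247.6, 221.6, 67.3, 109.7] [0.615 0.094 0.135]
```

View pics/w21.png

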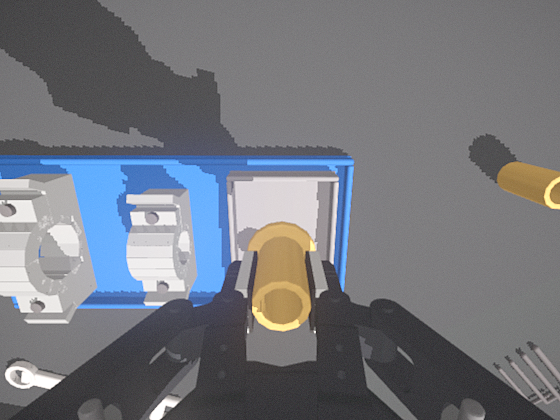

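The bush is over the near part of the box. Descending.

Emit:
{"name": "drive_tool", "arguments": {
  "steps": [
    [0.005,0.015,0.15,0,0,0],
    [0.005,0.015,0.35,0,0,0],
    [0.005,0.015,0.5,0,0,0],
    [0.005,0.015,0.53,0,0,0],
    [0.005,0.015,0.53,0,0,0]
  ]
}}

```text
t: 29.35
tool_pos: [0.63, 0.0956, 0.0037]
ee_rot: [3.139, 0.002, 1.628]
force: [0.3, -0.1, -1.2]
gripper_width: 0.0251
```

```bash
python3 -c "
from h import *
plan(.628,.0955,-.008,93.3)
"
```

```text
t 29.35 pos [0.63   0.0956 0.0037] rot [1.799e+02 1.000e-01 9.330e+01] w 0.0251 F [ 0.3 -0.1 -1.2]
step [0.0, -0.014, 0.078] [0.001, 0.001, -0.0] rows 1.0
```

Emit:
{"name": "drive_tool", "arguments": {
  "steps": [
    [0,-0.012,0.035,0.001,0,0],
    [0,-0.012,0.06,0.001,0,0],
    [0,-0.012,0.075,0.001,0,0],
    [0,-0.012,0.078,0.001,0,0]
  ]
}}

```text
t: 29.75
tool_pos: [0.6287, 0.0954, -0.0074]
ee_rot: [3.14, 0.002, 1.628]
force: [-0.9, -0.7, 3.2]
gripper_width: 0.025
```

Emit:
{"name": "drive_tool", "arguments": {
  "steps": [
    [0,0,0.006,0,0,0],
    [0,0,0.012,0,0,0],
    [0,0,0.012,0,0,0]
  ]
}}

```text
t: 30.05
tool_pos: [0.6287, 0.0954, -0.0075]
ee_rot: [3.139, 0.002, 1.628]
force: [-4.5, 0.1, 9.5]
gripper_width: 0.0251
```

Emit:
{"name": "drive_tool", "arguments": {
  "steps": [
    [0,0,0,0,0,0],
    [0,0,0,0,0,0],
    [0,0,0,0,0,0],
    [0,0,0,0,0,0]
  ],
  "gripper": 0.15
}}

```text
t: 30.45
tool_pos: [0.6287, 0.0955, -0.0077]
ee_rot: [3.139, 0.002, 1.628]
force: [-1.3, -0.8, 0.6]
gripper_width: 0.0363
```

Emit:
{"name": "drive_tool", "arguments": {
  "steps": [
    [0,0,-0.1,0,0,0],
    [0,0,-0.4,0,0,0],
    [0,0,-0.7,0,0,0],
    [0,0,-0.95,0,0,0],
    [0,-0.4,-0.95,0,0,0],
    [0,-0.8,-0.95,0,0,0],
    [0,-0.8,-0.95,0,0,0],
    [0,-0.8,-0.95,0,0,0]
  ]
}}

```text
t: 31.25
tool_pos: [0.5048, 0.0888, 0.1342]
ee_rot: [-3.141, 0.002, 1.628]
force: [1.4, -0.2, 0.0]
gripper_width: 0.0366
```

```bash
python3 - <<'E'
from h import *
bush('w22')
plan(.5,.0,.15,93.3)
p,d,W=cloud("top"); cv2.imwrite("pics/t22.png",p[:,:,::-1]); W0=np.load("top.npy")
for q in["cap_large","cap_small","spare_cap","plain_bush"]:
    for r in spotter.regions_of("top",q)[:1]:
        m=r["mask"]&(W[...,2]>.006); rect(W,m,q+str(round(r["confidence"],2)))
        if q in("spare_cap","plain_bush"): rect(W0,m&(W0[...,2]>.006),"  t0 same px")
p,d,W=cloud("scene"); cv2.imwrite("pics/s22.png",p[:,:,::-1])
E
```

```text
0.97 [264.3, 279.0, 35.4, 52.2] [0.618 0.095 0.04 ]
top 291 [624.5  94.9] 12.4
0.78 [265.3, 322.5, 30.3, 43.4] [0.672 0.097 0.044]
top 288 [678.8  97.5] 12.6
t 31.35 pos [0.5093 0.0888 0.1348] rot [1.798e+02 1.000e-01 9.330e+01] w 0.0356 F [ 0.9 -0.2  0.3]
step [-0.588, -0.095, -0.1] [0.002, 0.001, -0.0] rows 2.0
cap_large0.68 728 [ 667.6 -103.2] [103.5  42.3] 3.33
cap_small0.62 468 [ 6.601e+02 -2.000e-01] [72.9 34.2] 4.18
spare_cap0.87 619 [ 598.5 -328.4] [84.  36.1] 32.88
  t0 same px 611 [ 598.5 -328.2] [83.9 35.7] 33.59
```

View pics/s22.png

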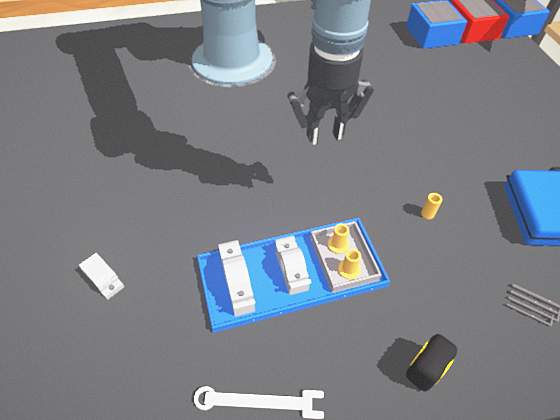

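View pics/w22.png

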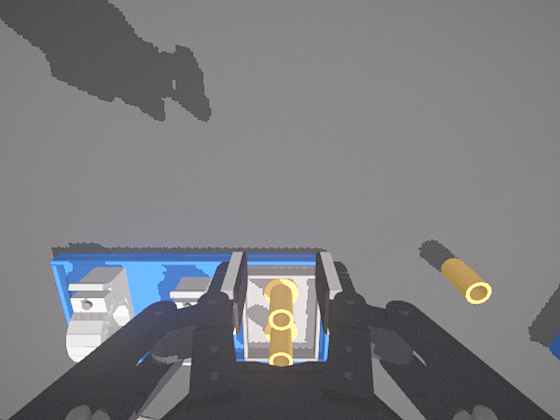

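Both views show all four parts in place. The grasp-to-release height differences match the seats: 31.1, 37.1, 9.0 and 8.9 mm, against a nominal 31, 37, 9 and 9. The look-alikes haven't moved: the spare cap measures the same and the plain bush is still at (431,206) in the scene view. The gripper is clear.

```bash
python3 -c "
from h import *
print(sensors.get_state()['dq'].round(3)); print(workorder.hand_in())"
```

```text
[ 0.003 -0.003 -0.009 -0.    -0.    -0.001]
the job is handed in; nothing more can be done
None
```

I handed the job in at about 31 s. Both round caps are on their matching lower halves and both flanged bushes stand in the parts box. `hand_in` gave no verdict.

**Last checks**
- **Caps:** after release the large cap measured (665.7, -99.0) mm and the small cap (659.8, -1.5) mm. Both are within about 1 mm of their lower halves and parallel to about 0.5°. Each came down from its bench height by the seat height: 37.1 mm (nominal 37) and 31.1 mm (nominal 31).
- **Bushes:** both looked upright in the pictures, about 26 mm either side of the box centre. Their heights changed by 9.0 and 8.9 mm, against a 9 mm floor.
- **Look-alikes:** the spare cap measured within 1 mm of its start. The plain bush sits at the same pixels in the scene view as at the start.

**What failed or disagreed**
- **First grasp:** the first try at the small cap closed on air above it, without moving it. Both cameras showed the shut fingertips about 32 mm above the reported TCP, so I applied that offset from then on.
- **Network misses:** the detector did not find the plain bush in the last top view, so only the scene picture confirms it. The top view also put the large cap about 4 mm off in y, where its side face blurred the outline. I trusted the wrist view and the grasp heights instead.

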